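# Index the board turntable one hole towards the soldering iron

## Task

The round indexing table holding a circuit board is locked by its spring plunger. With closed fingertips, press the plunger down to free the table, push the table round by exactly one hole so that the plunger moves towards the side where the soldering iron stand is, and let the plunger spring back up so that it locks in that hole. Only press and push, without gripping or lifting anything: the board stays flat in its nest, and the iron stand, the solder reel and the pliers stay where they are.

Things in the scene. Friction and masses are not known exactly. Their poses are not given: they have to be found in the camera images.
- carousel: Fixed round grey foot of the indexing table, 224 mm across, 8 mm thick, yaw varies. Origin: on the turning axis at bench height, z up. At z 28 to 38 mm it carries a fixed steel index plate, 168 mm across, with 8 rim notches (the holes), 45 degrees apart. The plunger starts in the notch towards the carousel's own -x (robot side); the iron stand is on its +y or -y side, 250 to 460 mm off.
- table (a joint): Angle of the turning aluminium table, rad, positive counterclockwise from above: 0 in the starting hole, -0.785 one hole on towards the carousel's +y side, +0.785 towards its -y side. Play when locked: 0.02 either way. Turning takes about 0.15 N m. Disc 144 mm across, top at z 50 mm; an arm 72 mm wide reaches 110 mm from the axis and carries the plunger.
- plunger (a joint): Plunger travel, m: 0 = up and locked in a hole, grows as it is pressed down, stop at 0.010. The table is free beyond about 0.007. Spring: 4 N when up, 8 N at the stop. Let go between two holes it stays about 0.007 down, sliding under the index plate, and springs up by itself at the next hole, which stops and locks the table.
- plunger_top (a point): Centre of the flat top of the plunger's round black cap, 28 mm across, 92 mm from the turning axis, 72 mm above the bench when up; moves with table and plunger. On both sides, 28 mm off along the turning direction, stands a steel post of 10 mm diameter, its top 100 mm above the bench; 46 mm free between them. A fingertip between the posts can push the table round by the post ahead.
- table_centre (a point): Centre of the table's top face, on the turning axis, 50 mm above the bench; its -x axis points to the plunger and turns with the table.
- board: Loose circuit board, 62 x 89 x 13 mm, flat in the middle of the table between eight pegs 8 mm high, about 1.5 mm of play; turns with the table. Origin: centre of its underside.
- iron_stand: Loose black soldering iron stand with its iron, 121 x 85 mm, 176 mm high; origin: centre of its underside. It stands left or right of the indexing table and shows which way to turn.
- solder_spool: Loose reel of solder with white winding and green flanges, 60 mm across, 46 mm high, on the other side of the indexing table. Origin: centre of its underside.
- pliers_blue: Pliers with blue handles, 142 x 47 x 12 mm, lying loose between the robot and the indexing table. Origin: centre of the underside.
Not all that is in view belongs to the job. Several things have the shape of the iron_stand; the one meant has the colours described above.

How it is judged (in metres and radians):
On the way, in this order (a step that is already met when the one before it is completed fails the run):
1. the plunger is pressed in by the fingers while the table is still in its starting hole (value of joint plunger above 0.0065 m and value of joint table between -0.2 and 0.2 rad and contact force between the fingers and carousel above 1 N), for 0.1 s.
2. the table is one hole on towards the iron stand and the plunger has sprung back up (((y of iron_stand in the frame of carousel above 0 m and value of joint table between -0.8354 and -0.7354 rad) or (not (y of iron_stand in the frame of carousel above 0 m) and value of joint table between 0.7354 and 0.8354 rad)) and value of joint plunger below 0.002 m), for 0.2 s.
At the end, for the whole second after the job is handed in: Table at rest one hole on (45 degrees, within 0.05 rad), plunger moved to the iron stand's side and up again (within 2 mm); board flat in its nest (within 8 mm of the table's centre); iron stand, solder reel and pliers within 15 mm of where they stood (all of step 2 and velocity of joint table between -0.05 and 0.05 rad/s and distance between board and table_centre below 0.008 m and angle between board's own z axis and vertical below 0.1 rad and distance of each of iron_stand, solder_spool, pliers_blue from where it was at the start of the episode below 0.015 m); the robot touches nothing.
It fails at once if the board is lifted or knocked out of its nest (distance between board and table_centre above 0.01 m or angle between board's own z axis and vertical above 0.15 rad).
It fails at once if the iron stand, the solder reel or the pliers are moved more than 20 mm or lifted (distance of any of iron_stand, solder_spool, pliers_blue from where it was at the start of the episode above 0.02 m).
It fails at once if the table's posts are gripped or forced with more than 50 N (contact force between the fingers and carousel above 50 N).
It also fails if it takes over 51 s, if anything falls off the work surface, if the arm or the gripper's body presses on something with over 40 N, if the wrist force passes 120 N, or if a joint passes its speed limit or range.

## Robot

A 6-joint arm with a two-finger parallel gripper is mounted at the origin on a cart in front of the work surface, level with it; the furniture and walls round the work are solid. World frame = base frame: x ahead of the robot, y to its left, z up, the work surface at z = 0. Lengths are in mm, angles in degrees, forces in N, time in s.
With the tool pointing down it reaches from about 350 to 725 mm from the base axis. Payload 6 kg.
Tool frame: the origin (TCP) lies at the very end of the fingers, on their centre line; the grasp point (between the pads) lies 19 mm behind it; z points along the fingers, y is the line along which they close (so a half turn about z gives the same grasp; the last joint's range is limited). The gripper opens to 85 mm and grips with 20 to 120 N. Pads are 22 mm wide; open, the fingers measure 114 mm over their backs; the gripper's body (76 mm by 85 mm) begins 54 mm behind the grasp point. The pads swing forward as they close: fully open they stand 13 mm farther back than shut.
Start: joints at [-45.911, 2.303, 4.859, 0, -92.561, -19.12], TCP at [253.287, -543.893, 231.261] pointing down, gripper open.
Joint ranges: [-146.85, 146.85], [-73.84, 115.35], [-62.03, 85.46], [-188.31, 113.3], [-161.28, -10.13], [-171.36, 171.36]. Speed limits (degrees/s): [147.25, 147.25, 172.46, 180, 180, 180].

## Interface

Orientations are given as a 3x3 rotation matrix whose columns are the frame's x, y, z axes.
In Python, from workcell import * gives the robot as it stands.
- The arm moves only by the tool apply_moves, never from a script. Its argument "deltas" is text: rows parted by semicolons, each of 7 numbers parted by spaces: the turn, a rotation vector about the tool's x, y, z in units of 5 degrees (1.0 is 5 degrees), then the shift along the tool's x, y, z in units of 40 mm (1.0 is 40 mm), then the opening, from 0 (shut) to 1 (fully open). A call has exactly 8 rows; each row shifts and turns the commanded pose from where the row before left it, along the tool's axes as they then stand; what a row does not reach is not made up. A row lasts 1/12 s, in which the tool goes at most 41.7 mm and 7.16 degrees, less where a joint would pass 70% of its speed; a pose out of reach is approached as far as the arm can. A call is refused whole if a number of a shift passes 1 or a number of a turn 1, either way. A call with a gripper value outside its range is refused whole. The fingers move at their own pace and stop on an object; the grip force is fixed at half the most. Time passes only in rows, so rows that do not move let the fingers close, or fill a call up. It gives the time, the measured TCP pose, the force, the opening and the grip force at its end, in the units of the state.
- observe(): the state, without advancing time (a new reading comes with each control period).
- snapshot(name): name is "scene" or "top" or "wrist"; returns a dict with "frame" (400x640x3 uint8, red, green, blue), "fx", "fy", "cx", "cy" (pixels), "k1" (the pictures are not rectified: a ray, as slopes to the right and down, at radius r is drawn at 1 + k1 r^2 times it, then the intrinsics apply), "R" (3x3) and "t" (3): a world point X has camera coordinates R X + t; the wrist camera has in their place "tool_from_camera" (4x4, takes a point from camera to tool coordinates, whose origin is the TCP and whose axes are the flange's). Camera axes: x right, y down, z forward; pixel columns grow to the right and rows downward; lengths in mm; the calibration is good to about 2 mm. A picture is of the moment at which its call begins: read the wrist's pose just before it. There is no depth.
- finish_job(): hands the job in; it is judged then, once.
Trained networks look in the newest picture that a camera, given by its name, has taken for a name from the list of things; names that differ only in an ending like _2 or _b are one class to them, and where a whole thing is asked for, a point or a joint stands for the part that bears it (a point fixed in the world has none). Each returns a list of dicts, best first, with "confidence" (0 to 1); they miss things now and then, are a little off and sometimes report something else, mostly with a low value. They report only what shows in the picture. A call takes as long as a camera call. They do not tell look-alikes from the thing itself.
- search_frame(camera, query): "uv" ([column, row] in pixels, amid what is visible of it).
- cut_out(camera, query): "mask" (400x640 bool, what is visible of it) and "uv" ([column, row] in pixels, amid what is visible of it).
The state is a dict: "t": time; "joints": joint angles; "qd": joint speeds; "joint_efforts": joint torques, N m; "tcp_pos": TCP position; "tool_rot": TCP orientation; "force": force on the tool from outside, world axes, zero at the start; "ft_torque": the same for the moment, N m; "opening": finger opening in mm; "grip_force": force on a finger pad.
Only numpy, scipy, OpenCV 4.12 (cv2) and the standard library are available. Lean on these libraries where they do the work, as an engineer would, in place of code of your own. Each camera call takes 0.05 s, during which the arm holds its last target. There are 200 camera calls.

## Working session

There is one attempt and no reset: what is moved stays moved. The work goes in short steps, Python scripts to look and compute and a tool call to move; the robot and the scene stay as the last step left them, time stands still between calls to the robot, and variables do not carry over. Pictures are saved under pics/ and viewed, at most 10 in all, crops included, and the job is handed in when it is done.

Besides the shell and the picture viewer there is one more tool, called after ">>>" as a command line: name --argument value ..., lists and objects as JSON in quotes. apply_moves: Moves the arm, as the interface text tells. Its arguments: {"type":"object","properties":{"deltas":{"type":"string"}},"required":["deltas"]}

```bash
mkdir -p pics
cat > h.py <<'E'
from workcell import *
import numpy as np, cv2
def ray(s,uv):
    d=np.array([(uv[0]-s["cx"])/s["fx"],(uv[1]-s["cy"])/s["fy"]]);p=d.copy()
    for _ in range(20): p=d/(1+s["k1"]*(p@p))
    R=np.array(s["R"]);t=np.array(s["t"]);return -R.T@t, R.T@np.r_[p,1]
def at(s,uv,z):
    o,d=ray(s,uv);return o+d*(z-o[2])/d[2]
def proj(s,X):
    c=np.array(s["R"])@np.array(X,float)+s["t"];p=c[:2]/c[2];p=p*(1+s["k1"]*(p@p));return p*[s["fx"],s["fy"]]+[s["cx"],s["cy"]]
E
python3 - <<'E'
from h import *
for c in("top","scene"):
    s=snapshot(c);cv2.imwrite(f"pics/{c}0.png",s["frame"][...,::-1])
    for q,z in(("plunger_top",72),("table_centre",50),("carousel",8),("board",56),("iron_stand",60),("solder_spool",46),("pliers_blue",6)):
        for r in search_frame(c,q)[:4]: print(c,q,np.round(r["uv"]),round(r["confidence"],2),np.round(at(s,r["uv"],z)))
print(observe())
E
```

```text
top plunger_top [344. 231.] 0.23 [366.  -8.  72.]
top table_centre [345. 168.] 0.92 [556. -15.  50.]
top table_centre [340. 188.] 0.33 [494.   0.  50.]
top carousel [345. 167.] 0.86 [564. -16.   8.]
top board [343. 158.] 0.65 [583.  -9.  56.]
top iron_stand [269. 196.] 0.98 [471. 211.  60.]
top iron_stand [214. 209.] 0.68 [434. 374.  60.]
top solder_spool [443. 199.] 0.73 [ 460. -307.   46.]
top solder_spool [344. 231.] 0.49 [366. -12.  46.]
top solder_spool [212. 205.] 0.4 [446. 384.  46.]
top pliers_blue [343. 233.] 0.83 [363.  -7.   6.]
scene plunger_top [332. 191.] 0.64 [483.  -7.  72.]
scene table_centre [345. 188.] 0.67 [552.  -8.  50.]
scene iron_stand [262. 215.] 0.9 [287.  90.  60.]
scene iron_stand [266. 182.] 0.6 [429. 193.  60.]
scene iron_stand [239. 170.] 0.52 [437. 309.  60.]
scene solder_spool [419. 247.] 0.82 [ 423. -311.   46.]
scene pliers_blue [307. 226.] 0.83 [377.   6.   6.]
scene pliers_blue [423. 246.] 0.48 [ 484. -298.    6.]
{'t': 0.8, 'joints': array([-4.59108062e+01,  2.29969678e+00,  4.86091451e+00, -2.95313602e-04,
       -9.25624438e+01, -1.91198751e+01]), 'qd': array([-0.0274239 , -0.00742043, -0.07548669, -0.03480551,  0.00461434,
        0.05253268]), 'joint_efforts': array([-1.48665025e-03, -3.67890108e+01,  3.47435403e+01,  6.93295062e+00,
       -8.93067881e-04,  3.97910238e-07]), 'tcp_pos': array([ 253.29177427, -543.89086402,  231.31721133]), 'tool_rot': array([[-9.06533867e-01, -4.22133092e-01, -1.11909229e-05],
       [-4.22133092e-01,  9.06533867e-01,  1.89529104e-05],
       [ 2.14429993e-06,  2.19055141e-05, -1.00000000e+00]]), 'force': array([ 0.10232729, -0.76797098,  0.86976901]), 'ft_torque': array([ 0.03933888,  0.00249614, -0.01559418]), 'grip_force': 0.0, 'opening': 85.46936247258388}
```

View pics/top0.png

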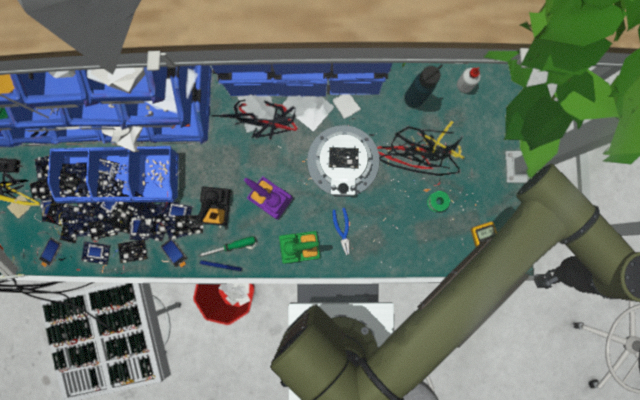

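View pics/scene0.png

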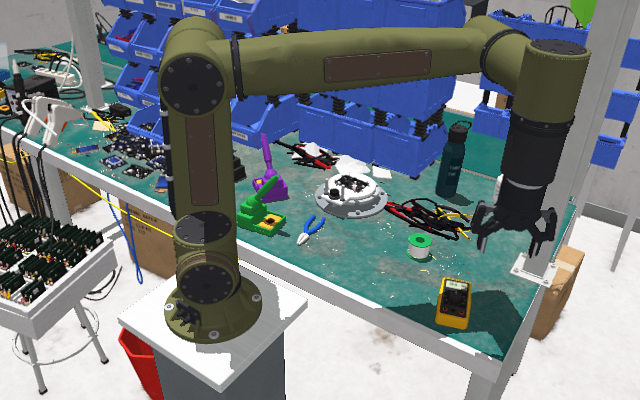

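The top picture shows three stand-shaped things, all left of the table: black at (214,207), purple at (269,197) and green at (300,247). The black one fits the description. The table is at (344,160) with its plunger at about (344,188), and the reel is on the right at (440,201). Next I'll enlarge the crops to confirm this and measure the table.

Run:
```python
from h import *
s=snapshot("top");f=s["frame"][...,::-1].copy()
a=cv2.resize(f[175:235,185:265],None,fx=5,fy=5,interpolation=cv2.INTER_CUBIC)
b=cv2.resize(f[115:205,300:390],None,fx=5,fy=5,interpolation=cv2.INTER_CUBIC)
o=np.zeros((450,800,3),np.uint8);o[:300,:350]=a[:,:350];o[:450,350:]=b
cv2.imwrite("pics/c.png",o)
for q,z in(("carousel",8),("table_centre",50),("plunger_top",72)):
    for r in cut_out("top",q)[:2]:
        c=max(cv2.findContours(r["mask"].astype(np.uint8),0,2)[0],key=len)
        e=cv2.fitEllipse(c) if len(c)>5 else None
        print(q,round(r["confidence"],2),r["mask"].sum(),r["uv"],e,cv2.boundingRect(c))
print(proj(s,[556,-12,50]),proj(s,[464,-12,72]), -np.array(s["R"]).T@s["t"])
```

```text
carousel 0.82 3596 [341.0, 167.1] ((342.7671813964844, 160.427734375), (71.71922302246094, 71.79370880126953), 78.49751281738281) (307, 125, 73, 73)
table_centre 0.86 1418 [343.4, 168.2] ((343.0390319824219, 162.58123779296875), (45.498008728027344, 58.809791564941406), 0.36857908964157104) (319, 135, 48, 59)
plunger_top 0.43 50 [347.4, 186.8] ((342.722412109375, 187.5), (7.103214740753174, 7.654995918273926), 0.0) (339, 184, 8, 8)
[344.05365119 167.69970382] [344.56459546 197.51038956] [ 311.26083999   30.19247387 1488.20387674]
```

View pics/c.png

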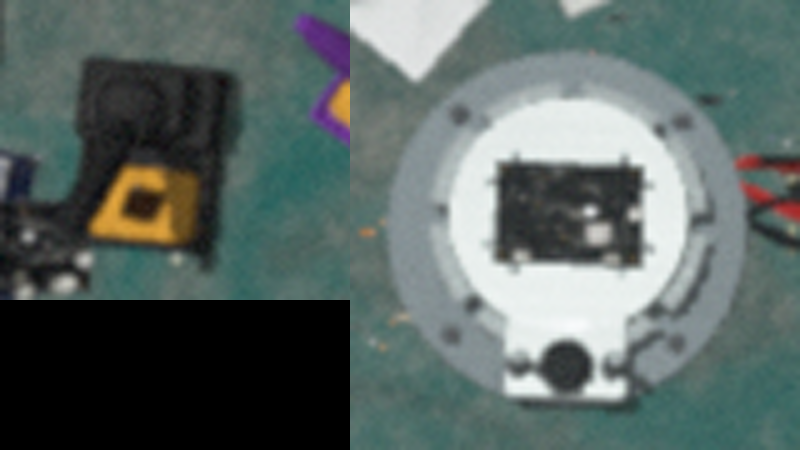

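The left crop shows the black stand with its yellow sponge holder, on the robot's left (+y), so this is the one meant. The right crop shows the cap at about (343,187.7), between posts at (333.5,187.5) and (353,187.5).

Run:
```python
from h import *
s=snapshot("top")
A=at(s,(342.8,160.4),8);D=at(s,(343.2,158),50);P=at(s,(342.9,187.7),72)
print(A,D,P,np.linalg.norm(A[:2]-P[:2]),np.degrees(np.arctan2(*(A-P)[1::-1])))
print(at(s,(333.4,187.3),100),at(s,(352.6,187.3),100),at(s,(342.9,194.6),50))
w=snapshot("scene")
for X in(P,A*[1,1,0]+[0,0,50]):print(proj(w,X))
for r in cut_out("scene","plunger_top")[:2]:print(r["confidence"],r["uv"],cv2.boundingRect(r["mask"].astype(np.uint8)))
cv2.imwrite("pics/d.png",cv2.resize(w["frame"][160:230,300:400,::-1],None,fx=8,fy=8,interpolation=cv2.INTER_CUBIC)[:560])
```

```text
[585.96638837  -9.59659241   8.        ] [585.46420897  -9.7372707   50.        ] [492.93780318  -7.39888039  72.        ] 93.05454099856438 -1.3533066815180539
[490.68416114  20.61531836 100.        ] [490.3234957  -34.52453474 100.        ] [475.10030894  -7.79293814  50.        ]
[334.14070595 190.03200399]
[351.25929223 183.46090815]
0.4 [333.6, 190.4] (330, 188, 10, 18)
```

View pics/d.png

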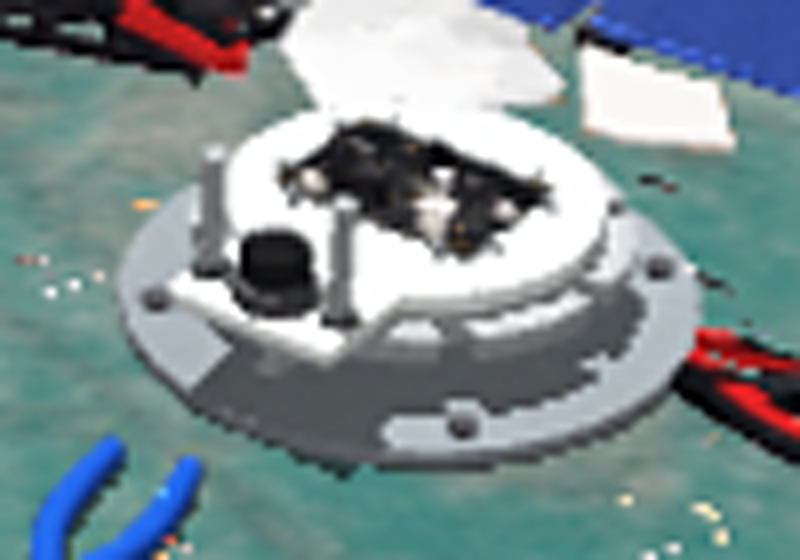

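The scene picture shows the cap at about (334.5,190), which matches the projection of the top-view estimate (334.1,190.0). That gives the plunger at (492.5,-7.5) and the axis at (585.5,-9.6). I'll close the fingers and turn the tool so the 22 mm pad width lies along the turning direction.

>>> apply_moves --deltas "0 0 -1 0 0 0 0;0 0 -1 0 0 0 0;0 0 -1 0 0 0 0;0 0 -1 0 0 0 0;0 0 -1 0 0 0 0;0 0 -1 0 0 0 0;0 0 -1 0 0 0 0;0 0 -1 0 0 0 0"

```text
t: 1.82
tcp_pos: [253.3, -543.9, 231.2]
tool_rot: [[-0.419, -0.908, -0.0], [-0.908, 0.419, 0.0], [-0.0, 0.0, -1.0]]
force: [0.1, -0.4, -0.2]
opening: 0.2
grip_force: 0.0
```

>>> apply_moves --deltas "0 0 -1 0 0 0 0;0 0 -1 0 0 0 0;0 0 -1 0 0 0 0;0 0 -1 0 0 0 0;0 0 -1 0 0 0 0;0 0 0 0 0 0 0;0 0 0 0 0 0 0;0 0 0 0 0 0 0"

```text
t: 2.48
tcp_pos: [253.3, -543.9, 231.3]
tool_rot: [[-0.003, -1.0, -0.0], [-1.0, 0.003, 0.0], [-0.0, 0.0, -1.0]]
force: [-0.2, 0.7, -0.4]
opening: 0.2
grip_force: 0.0
```

>>> apply_moves --deltas "0 0 0 -0.8 -0.35 0 0;0 0 0 -0.8 -0.35 0 0;0 0 0 -0.8 -0.35 0 0;0 0 0 -0.8 -0.35 0 0;0 0 0 -0.8 -0.35 0 0;0 0 0 -0.8 -0.35 0 0;0 0 0 -0.8 -0.35 0 0;0 0 0 -0.8 -0.35 0 0"

```text
t: 3.15
tcp_pos: [365.7, -286.4, 231.5]
tool_rot: [[-0.003, -1.0, 0.001], [-1.0, 0.003, -0.0], [0.0, -0.001, -1.0]]
force: [1.4, -0.7, 0.4]
opening: 0.2
grip_force: 0.0
```

>>> apply_moves --deltas "0 0 0 -0.875 -0.4 0.3 0;0 0 0 -0.875 -0.4 0.3 0;0 0 0 -0.875 -0.4 0.3 0;0 0 0 -0.875 -0.4 0.3 0;0 0 0 -0.875 -0.4 0.3 0;0 0 0 -0.875 -0.4 0.3 0;0 0 0 -0.875 -0.4 0.3 0;0 0 0 -0.875 -0.4 0.3 0"

```text
t: 3.82
tcp_pos: [494.0, -6.0, 135.2]
tool_rot: [[-0.002, -1.0, 0.001], [-1.0, 0.002, 0.0], [-0.0, -0.001, -1.0]]
force: [1.0, -1.2, -0.2]
opening: 0.1
grip_force: 0.0
```

>>> apply_moves --deltas "0 0 0 0 0 0.2 0;0 0 0 0 0 0 0;0 0 0 0 0 0 0;0 0 0 0 0 0 0;0 0 0 0 0 0 0;0 0 0 0 0 0 0;0 0 0 0 0 0 0;0 0 0 0 0 0 0"

```text
t: 4.48
tcp_pos: [493.6, -8.5, 127.7]
tool_rot: [[-0.001, -1.0, 0.001], [-1.0, 0.001, 0.0], [-0.0, -0.001, -1.0]]
force: [-0.2, 0.2, 0.1]
opening: 0.1
grip_force: 0.0
```

Run:
```python
from h import *
o=observe();print(o["tcp_pos"])
w=snapshot("wrist");T=np.array(w["tool_from_camera"])
Rw=np.array(o["tool_rot"])@T[:3,:3];tw=np.array(o["tcp_pos"])+np.array(o["tool_rot"])@T[:3,3]
w["R"]=Rw.T;w["t"]=-Rw.T@tw
f=w["frame"][...,::-1].copy()
for X in([492.5,-7.5,72],[492.5,20.5,100],[492.5,-35.5,100]):
    p=proj(w,X);print(p);cv2.drawMarker(f,tuple(int(round(v)) for v in p),(0,0,255),0,12,1)
cv2.imwrite("pics/w.png",f)
```

```text
[493.62579364  -8.47459768 127.70193542]
[321.89929534 221.48791802]
[322.00379206 273.98709219]
[321.94893679 196.54977249]
```

View pics/w.png

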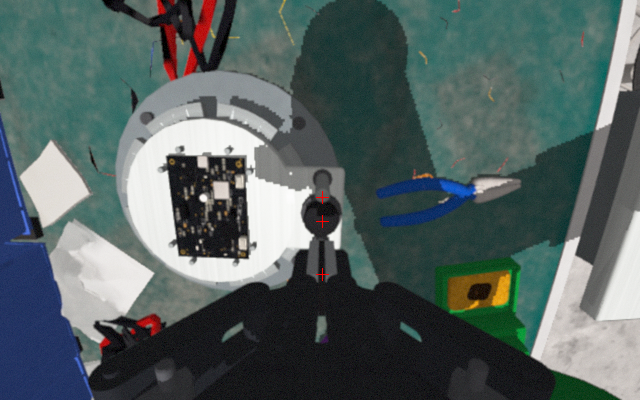

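The wrist view shows the cap's flat top at about (321,219) and the far post's top at about (322,197). Both match the predictions, so I'm well aligned between the posts and will go down.

>>> apply_moves --deltas "0 0 0 -0.02 0.02 0.2 0;0 0 0 0 0 0.2 0;0 0 0 0 0 0.2 0;0 0 0 0 0 0.2 0;0 0 0 0 0 0.2 0;0 0 0 0 0 0.2 0;0 0 0 0 0 0.05 0;0 0 0 0 0 0 0"

```text
t: 5.2
tcp_pos: [492.3, -7.4, 76.3]
tool_rot: [[-0.001, -1.0, -0.002], [-1.0, 0.001, -0.0], [0.0, 0.002, -1.0]]
force: [-0.7, 0.1, 0.6]
opening: 0.1
grip_force: 0.0
```

>>> apply_moves --deltas "0 0 0 0 0 0.05 0;0 0 0 0 0 0.05 0;0 0 0 0 0 0.02 0;0 0 0 0 0 0 0;0 0 0 0 0 0 0;0 0 0 0 0 0 0;0 0 0 0 0 0 0;0 0 0 0 0 0 0"

```text
t: 5.87
tcp_pos: [492.8, -7.2, 72.6]
tool_rot: [[-0.001, -1.0, 0.0], [-1.0, 0.001, 0.0], [-0.0, -0.0, -1.0]]
force: [0.8, 0.0, 0.6]
opening: 0.1
grip_force: 0.0
```

>>> apply_moves --deltas "0 0 0 0 0 0.04 0;0 0 0 0 0 0.04 0;0 0 0 0 0 0.04 0;0 0 0 0 0 0.04 0;0 0 0 0 0 0.03 0;0 0 0 0 0 0 0;0 0 0 0 0 0 0;0 0 0 0 0 0 0"

```text
t: 6.53
tcp_pos: [493.0, -7.2, 65.5]
tool_rot: [[-0.0, -1.0, 0.001], [-1.0, 0.0, -0.0], [0.0, -0.001, -1.0]]
force: [-2.6, 1.3, 5.8]
opening: 0.3
grip_force: 2.9
```

>>> apply_moves --deltas "0 0 0 0 0 0.03 0;0 0 0 0 0 0.02 0;0 0 0 0 0 0 0;0 0 0 0 0 0 0;0 0 0 0 0 0 0;0 0 0 0 0 0 0;0 0 0 0 0 0 0;0 0 0 0 0 0 0"

```text
t: 7.2
tcp_pos: [493.0, -7.2, 63.6]
tool_rot: [[-0.0, -1.0, 0.001], [-1.0, 0.0, -0.0], [0.0, -0.001, -1.0]]
force: [-2.3, 2.1, 5.9]
opening: -0.0
grip_force: 3.2
```

>>> apply_moves --deltas "0 0 0.3 -0.06 -0.001 0 0;0 0 0.3 -0.06 -0.001 0 0;0 0 0.3 -0.06 -0.001 0 0;0 0 0.3 -0.06 -0.001 0 0;0 0 0.3 -0.06 -0.001 0 0;0 0 0 0 0 0 0;0 0 0 0 0 0 0;0 0 0 0 0 0 0"

```text
t: 7.87
tcp_pos: [494.2, 4.9, 63.8]
tool_rot: [[-0.131, -0.991, 0.002], [-0.991, 0.131, 0.0], [-0.0, -0.002, -1.0]]
force: [-2.8, 0.6, 6.3]
opening: 0.3
grip_force: 3.3
```

Forces are low, so I'll go on around the arc.

>>> apply_moves --deltas "0 0 0.3 -0.06 -0.001 0 0;0 0 0.3 -0.06 -0.001 0 0;0 0 0.3 -0.06 -0.001 0 0;0 0 0.3 -0.06 -0.001 0 0;0 0 0.3 -0.06 -0.001 0 0;0 0 0 0 0 0 0;0 0 0 0 0 0 0;0 0 0 0 0 0 0"

```text
t: 8.53
tcp_pos: [496.9, 16.7, 64.0]
tool_rot: [[-0.259, -0.966, 0.002], [-0.966, 0.259, 0.0], [-0.001, -0.002, -1.0]]
force: [-1.8, 0.6, 5.7]
opening: 0.2
grip_force: 3.2
```

Run:
```python
from h import *
a=[]
for c,x,y in(("top",300,115),("scene",300,150)):
    s=snapshot(c);a.append(cv2.resize(s["frame"][y:y+90,x:x+80,::-1],None,fx=5,fy=5,interpolation=cv2.INTER_CUBIC))
cv2.imwrite("pics/e.png",np.hstack(a));print(observe()["force"],observe()["tcp_pos"])
```

```text
[-1.05858002  0.93693883  6.0740661 ] [496.89876539  16.7015046   64.03420465]
```

View pics/e.png

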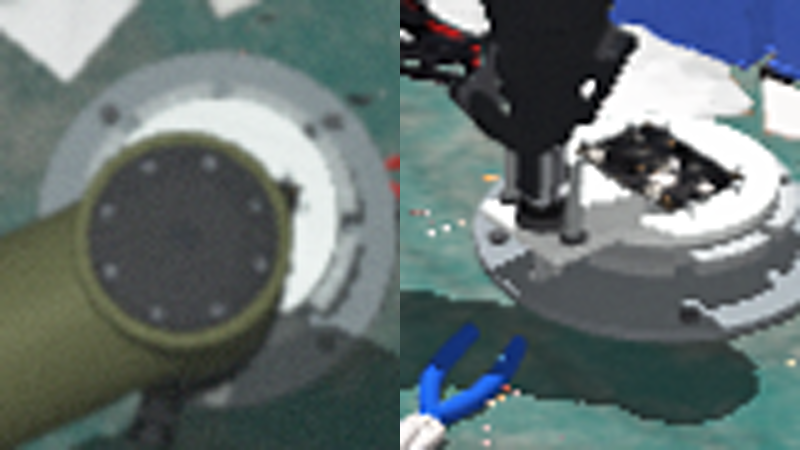

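The table turned with the fingertip and the board is flat. Well past the hole now, I lift to just above the cap while staying between the posts.

>>> apply_moves --deltas "0 0 0.3 -0.06 -0.001 0 0;0 0 0.3 -0.06 -0.001 0 0;0 0 0 0 0 -0.1 0;0 0 0 0 0 -0.1 0;0 0 0 0 0 -0.1 0;0 0 0 0 0 -0.05 0;0 0 0 0 0 0 0;0 0 0 0 0 0 0"

```text
t: 9.3
tcp_pos: [497.2, 21.1, 76.7]
tool_rot: [[-0.309, -0.951, -0.0], [-0.951, 0.309, 0.0], [-0.0, 0.0, -1.0]]
force: [-0.5, -0.5, -0.2]
opening: -0.0
grip_force: 0.0
```

>>> apply_moves --deltas "0 0 0.3 -0.06 -0.001 0 0;0 0 0.3 -0.06 -0.001 0 0;0 0 0.3 -0.06 -0.001 0 0;0 0 0.3 -0.06 -0.001 0 0;0 0 0.3 -0.06 -0.001 0 0;0 0 0.3 -0.06 -0.001 0 0;0 0 0 0 0 0 0;0 0 0 0 0 0 0"

```text
t: 9.97
tcp_pos: [502.7, 34.3, 76.4]
tool_rot: [[-0.454, -0.891, -0.001], [-0.891, 0.454, -0.0], [0.0, 0.001, -1.0]]
force: [-0.5, 0.6, -1.1]
opening: -0.1
grip_force: 0.3
```

>>> apply_moves --deltas "0 0 0.3 -0.06 -0.001 0 0;0 0 0.3 -0.06 -0.001 0 0;0 0 0.3 -0.06 -0.001 0 0;0 0 0.3 -0.06 -0.001 0 0;0 0 0.3 -0.06 -0.001 0 0;0 0 0.3 -0.06 -0.001 0 0;0 0 0 0 0 0 0;0 0 0 0 0 0 0"

```text
t: 10.63
tcp_pos: [510.4, 46.5, 76.5]
tool_rot: [[-0.587, -0.809, -0.0], [-0.809, 0.587, 0.0], [0.0, 0.0, -1.0]]
force: [-0.8, -1.2, -1.0]
opening: -0.1
grip_force: 0.5
```

>>> apply_moves --deltas "0 0 0.3 -0.06 -0.001 0 0;0 0 0.3 -0.06 -0.001 0 0;0 0 0.3 -0.06 -0.001 0 0;0 0 0.3 -0.06 -0.001 0 0;0 0 0.3 -0.06 -0.001 0 0;0 0 0 0 0 0 0;0 0 0 0 0 0 0;0 0 0 0 0 0 0"

```text
t: 11.3
tcp_pos: [518.3, 56.0, 76.9]
tool_rot: [[-0.688, -0.726, 0.0], [-0.726, 0.688, 0.001], [-0.001, 0.0, -1.0]]
force: [-1.0, -0.2, 0.3]
opening: -0.3
grip_force: 0.2
```

>>> apply_moves --deltas "0 0 0.2 -0.04 -0.001 0 0;0 0 0.2 -0.04 -0.001 0 0;0 0 0.2 -0.04 -0.001 0 0;0 0 0.2 -0.04 -0.001 0 0;0 0 0.2 -0.04 -0.001 0 0;0 0 0 0 0 0 0;0 0 0 0 0 0 0;0 0 0 0 0 0 0"

```text
t: 11.97
tcp_pos: [524.7, 61.6, 77.1]
tool_rot: [[-0.749, -0.662, 0.001], [-0.662, 0.749, 0.001], [-0.002, -0.0, -1.0]]
force: [-0.3, 0.9, -0.9]
opening: -0.0
grip_force: 0.0
```

>>> apply_moves --deltas "0 0 0.1 -0.02 0 0 0;0 0 0.1 -0.02 0 0 0;0 0 0.1 -0.02 0 0 0;0 0 0.1 -0.02 0 0 0;0 0 0 0 0 0 0;0 0 0 0 0 0 0;0 0 0 0 0 0 0;0 0 0 0 0 0 0"

```text
t: 12.63
tcp_pos: [526.6, 63.5, 76.8]
tool_rot: [[-0.772, -0.636, 0.0], [-0.636, 0.772, 0.0], [-0.0, 0.0, -1.0]]
force: [0.1, -0.5, -0.5]
opening: -0.2
grip_force: 0.0
```

Run:
```python
from h import *
a=[]
for c,x,y in(("top",300,115),("scene",300,150)):
    s=snapshot(c);a.append(cv2.resize(s["frame"][y:y+90,x:x+80,::-1],None,fx=5,fy=5,interpolation=cv2.INTER_CUBIC))
cv2.imwrite("pics/g.png",np.hstack(a));print(observe()["force"],observe()["tcp_pos"])
```

```text
[-0.0888483  -0.10073734  0.84473813] [526.52560358  63.42671178  76.82298561]
```

View pics/g.png

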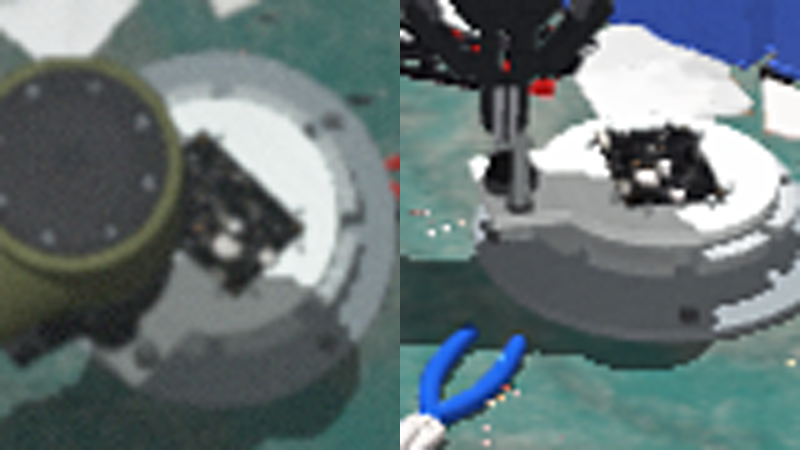

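The top view shows the board turned about 42°. A few degrees remain, so I continue in small steps.

>>> apply_moves --deltas "0 0 0.1 -0.02 0 0 0;0 0 0.1 -0.02 0 0 0;0 0 0.1 -0.02 0 0 0;0 0 0.1 -0.02 0 0 0;0 0 0 0 0 0 0;0 0 0 0 0 0 0;0 0 0 0 0 0 0;0 0 0 0 0 0 0"

```text
t: 13.4
tcp_pos: [529.0, 65.3, 76.9]
tool_rot: [[-0.794, -0.608, -0.0], [-0.608, 0.794, 0.0], [0.0, 0.0, -1.0]]
force: [0.3, 0.1, 1.5]
opening: 0.2
grip_force: 0.0
```

>>> apply_moves --deltas "0 0 0.1 -0.02 0 0 0;0 0 0.1 -0.02 0 0 0;0 0 0 0 0 0 0;0 0 0 0 0 0 0;0 0 0 0 0 0 0;0 0 0 0 0 0 0;0 0 0 0 0 0 0;0 0 0 0 0 0 0"

```text
t: 14.07
tcp_pos: [530.3, 66.3, 76.9]
tool_rot: [[-0.804, -0.594, -0.0], [-0.594, 0.804, 0.0], [-0.0, 0.0, -1.0]]
force: [0.3, -0.9, 0.0]
opening: 0.3
grip_force: 0.2
```

>>> apply_moves --deltas "0 0 0.1 -0.02 0 0 0;0 0 0.1 -0.02 0 0 0;0 0 0 0 0 0 0;0 0 0 0 0 0 0;0 0 0 0 0 0 0;0 0 0 0 0 0 0;0 0 0 0 0 0 0;0 0 0 0 0 0 0"

```text
t: 14.73
tcp_pos: [531.6, 67.3, 76.9]
tool_rot: [[-0.814, -0.58, 0.0], [-0.58, 0.814, 0.0], [-0.0, 0.0, -1.0]]
force: [-0.8, -0.6, -0.0]
opening: -0.1
grip_force: 0.3
```

>>> apply_moves --deltas "0 0 0.1 -0.02 0 0 0;0 0 0 0 0 0 0;0 0 0 0 0 0 0;0 0 0 0 0 0 0;0 0 0 0 0 0 0;0 0 0 0 0 0 0;0 0 0 0 0 0 0;0 0 0 0 0 0 0"

```text
t: 15.4
tcp_pos: [532.2, 67.7, 76.9]
tool_rot: [[-0.819, -0.573, 0.0], [-0.573, 0.819, 0.0], [-0.0, 0.0, -1.0]]
force: [-0.2, -1.2, 0.4]
opening: 0.3
grip_force: 0.4
```

Run:
```python
from h import *
print(observe()["force"],observe()["ft_torque"])
s=snapshot("top")
for r in cut_out("top","board")[:1]:
    m=r["mask"].astype(np.uint8);print(r["confidence"],cv2.minAreaRect(cv2.findNonZero(m)))
cv2.imwrite("pics/i.png",np.hstack([cv2.resize(k["frame"][y:y+90,x:x+80,::-1],None,fx=5,fy=5,interpolation=cv2.INTER_CUBIC) for k,x,y in((s,300,115),(snapshot("scene"),300,150))]))
```

```text
[-0.20595343 -1.23949463  0.44866812] [-0.28014073  0.14860162 -0.024648  ]
0.56 ((343.417236328125, 157.40687561035156), (28.899829864501953, 20.34614372253418), 48.36646270751953)
```

View pics/i.png

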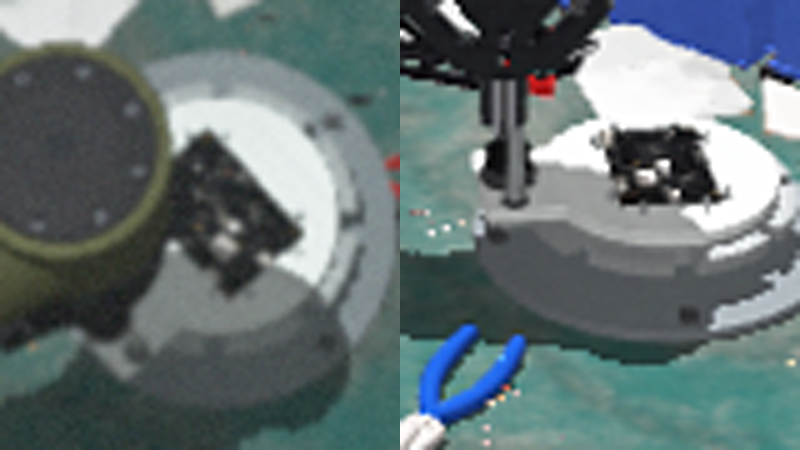

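Compared with the last view, the cap in the scene crop (508,160) looks higher. I'll push a little more to see whether there is a hard stop.

>>> apply_moves --deltas "0 0 0.1 -0.02 0 0 0;0 0 0 0 0 0 0;0 0 0 0 0 0 0;0 0 0 0 0 0 0;0 0 0 0 0 0 0;0 0 0 0 0 0 0;0 0 0 0 0 0 0;0 0 0 0 0 0 0"

```text
t: 16.22
tcp_pos: [532.8, 68.1, 76.9]
tool_rot: [[-0.824, -0.566, -0.0], [-0.566, 0.824, -0.0], [0.0, 0.0, -1.0]]
force: [-2.2, -1.6, 2.2]
opening: 0.2
grip_force: 1.5
```

>>> apply_moves --deltas "0 0 0.1 -0.02 0 0 0;0 0 0 0 0 0 0;0 0 0 0 0 0 0;0 0 0 0 0 0 0;0 0 0 0 0 0 0;0 0 0 0 0 0 0;0 0 0 0 0 0 0;0 0 0 0 0 0 0"

```text
t: 16.88
tcp_pos: [533.0, 68.3, 76.9]
tool_rot: [[-0.83, -0.558, -0.001], [-0.558, 0.83, -0.001], [0.001, 0.0, -1.0]]
force: [-4.8, -1.9, 2.4]
opening: 0.2
grip_force: 2.6
```

The force rises to 5 N and motion stalls, so the table is locked. I'll back off the post, lift clear and check.

>>> apply_moves --deltas "0 0 0 0.1 0 0 0;0 0 0 0.1 0 0 0;0 0 0 0 0 -0.2 0;0 0 0 0 0 -0.4 0;0 0 0 0 0 -0.5 0;0 0 0 0 0 -0.8 0;0 0 0 0 0 -0.8 0;0 0 0 0 0 -0.8 0"

```text
t: 17.55
tcp_pos: [526.8, 64.2, 219.1]
tool_rot: [[-0.829, -0.559, 0.001], [-0.559, 0.829, 0.0], [-0.001, -0.0, -1.0]]
force: [-0.1, 1.1, -0.0]
opening: 0.3
grip_force: 0.0
```

>>> apply_moves --deltas "0 0 0 0.5 0.8 0 0;0 0 0 0.5 0.8 0 0;0 0 0 0.5 0.8 0 0;0 0 0 0.5 0.8 0 0;0 0 0 0.5 0.8 0 0;0 0 0 0.5 0.8 0 0;0 0 0 0 0 0 0;0 0 0 0 0 0 0"

```text
t: 18.22
tcp_pos: [318.9, 158.1, 218.5]
tool_rot: [[-0.826, -0.564, 0.003], [-0.564, 0.826, 0.005], [-0.005, 0.002, -1.0]]
force: [-0.3, -0.4, 0.7]
opening: -0.1
grip_force: 0.0
```

Run:
```python
from h import *
print(observe()["force"],observe()["tcp_pos"])
s=snapshot("top");w=snapshot("scene")
A=np.array([585.6,-9.6]);th=np.radians(180-1.3-45)
X=A+92.5*np.array([np.cos(th),np.sin(th)])
for n,k in(("top",s),("scene",w)): print(n,"up",proj(k,[*X,72]),"down",proj(k,[*X,65]),[ (r["uv"],r["confidence"]) for r in search_frame(n,"plunger_top")[:2]])
for n in("top","scene"):
  for q in("iron_stand","solder_spool","pliers_blue"): print(n,q,[np.round(r["uv"]) for r in search_frame(n,q)[:3]])
cv2.imwrite("pics/j.png",np.hstack([cv2.resize(k["frame"][y:y+90,x:x+80,::-1],None,fx=5,fy=5,interpolation=cv2.INTER_CUBIC) for k,x,y in((s,300,115),(w,300,150))]))
```

```text
[-0.25538726 -0.4116025   0.65279365] [318.93172763 158.07677054 218.45683397]
top up [320.78373132 178.13423117] down [320.8306274  178.48271759] [([320.9, 180.0], 0.58)]
scene up [321.14026368 179.29316604] down [321.09648949 181.32306767] []
top iron_stand [array([269., 199.]), array([213., 209.]), array([306., 252.])]
top solder_spool [array([440., 200.])]
top pliers_blue [array([343., 233.])]
scene iron_stand [array([266., 222.])]
scene solder_spool [array([421., 248.])]
scene pliers_blue [array([309., 228.])]
```

View pics/j.png

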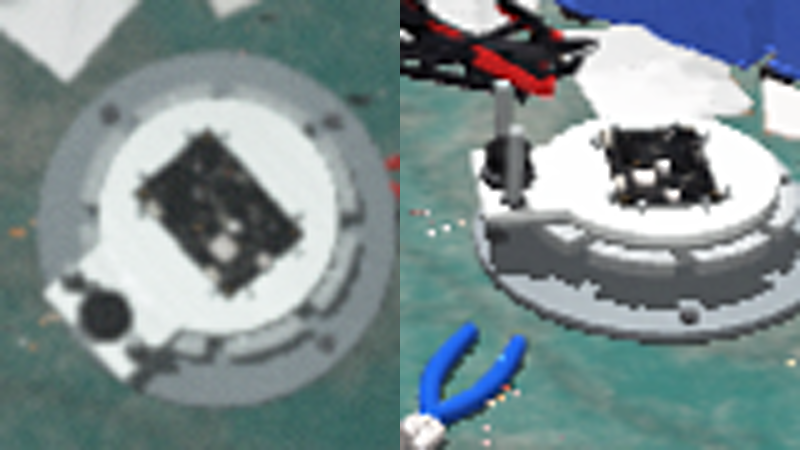

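The final view shows the cap at top pixel (321,177.8), where (320.8,178.1) was predicted for exactly 45°. Its upper edge in the scene crop is at row 137, which fits "up". The board is flat, the pliers and reel have not moved, and the robot is clear. I'm handing in the job.

```bash
python3 -c "
from workcell import *
print(finish_job())"
```

```text
the job is handed in; nothing more can be done
None
```

I pressed the plunger, turned the table one hole towards the black iron stand, and the plunger sprang up and locked at about 45°. The job is handed in; no verdict came back.

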